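# Seat the roller cone in the pallet-truck wheel

### The arm

A 6-joint arm with a two-finger parallel gripper is mounted at the origin on the work surface. World frame = base frame: x ahead of the robot, y to its left, z up, the work surface at z = 0. Lengths are in m, angles in rad, forces in N, time in s.
With the tool pointing down it reaches from about 0.25 to 0.725 m from the base axis. Payload 4 kg.
Tool frame: the origin (TCP) lies between the finger pads; the fingertips stand 8 mm ahead of it and the grasp point (between the pads) lies 11 mm behind it (r.finger_overhang is the distance from the TCP to the fingertips, in m); z points along the fingers, y is the line along which they close (so a half turn about z gives the same grasp; the last joint's range is limited). The gripper opens to 85 mm and grips with 20 to 120 N. Pads are 22 mm wide; open, the fingers measure 114 mm over their backs; the gripper's body (76 mm by 85 mm) begins 54 mm behind the grasp point. The pads swing forward as they close: fully open they stand 13 mm farther back than shut.
Start: joints at [-1.16, 0.241, 0.005, 1.335, 0, 1.571], TCP at [0.2, -0.458, 0.239] pointing down, gripper open.
Joint ranges: [-2.72, 2.72], [-1.05, 1.87], [-1.09, 1.28], [-1.99, 2.15], [-1.42, 1.44], [-3.14, 3.14]. Speed limits (rad/s): [2.79, 2.79, 3.14, 3.14, 3.14, 3.14].

### API

Orientations are given as a rotation vector (axis times angle).
In Python, from rig import r gives the robot as it stands.
- The arm moves only by the shell command python3 -m handwheel 'ROWS'. ROWS is JSON, a list of rows, each a list of 3 entries, a list of its own where there are three numbers: the shift along the tool's x, y, z in m, then the turn, a rotation vector about the tool's x, y, z in degrees, then the finger opening in m, from 0 to 0.0854. A call has 1 to 12 rows; each row shifts and turns the commanded pose from where the row before left it, along the tool's axes as they then stand; what a row does not reach is not made up. A row lasts 1/10 s, in which the tool goes at most 50 mm and 8.59 degrees, less where a joint would pass 70% of its speed; a pose out of reach is approached as far as the arm can. A call is refused whole if a number of a shift passes 0.05 or a number of a turn 8.59, either way. A call with a gripper value outside its range is refused whole. The fingers move at their own pace and stop on an object; the grip force is fixed at half the most. Time passes only in rows, so rows that do not move let the fingers close. It gives the time, the measured TCP pose, the force, the opening and the grip force at its end, in the units of the state.
- r.read_state(): the state, without advancing time (a new reading comes with each control period).
- r.capture(name): name is "scene" or "top" or "wrist"; returns a dict with "img" (480x640x3 uint8, red, green, blue), "vertical_fov" (degrees; the focal length in pixels is half the picture's height over the tangent of half this angle, whatever the lens; pixels are square), "cx", "cy" (the principal point, pixels), "cam_to_world" (4x4, takes a point from camera to world coordinates). Camera axes: x right, y up, looking along -z (the intrinsics and any distortion apply to the point x, -y, -z); pixel columns grow to the right and rows downward; lengths in m; the calibration is good to about 2 mm. A picture is of the moment at which its call begins. There is no depth.
- r.sign_off(): hands the job in; it is judged then, once.
The state is a dict: "t": time; "qpos": joint angles; "qd": joint speeds; "joint_efforts": joint torques, N m; "eef_pos": TCP position; "orientation": TCP orientation; "ft_force": force on the tool from outside, world axes, zero at the start; "moment": the same for the moment, N m; "gripper_width": finger opening in m; "finger_force": force on a finger pad.
Only numpy, scipy, OpenCV 4.12 (cv2) and the standard library are available. Lean on these libraries where they do the work, as an engineer would, in place of code of your own. Each camera call takes 0.05 s, during which the arm holds its last target. There are 200 camera calls.

### The job

Pick up the bigger roller cone (brass collar) and lower it, small end down, into the steel cup in the wheel with its flats in line with the yellow marks; push it past the stiff grease shield and bed it fully home with a firm push of 15 to 25 N, never more. Then check that it rocks free: keeping it home, turn it at least 20 degrees anticlockwise of the marks (seen from above), then at least 20 degrees clockwise of them. Leave it fully home with the flats in line with the marks, let go, and leave the other things alone.

Things in the scene. Friction and masses are not known exactly. Their poses are not given: they have to be found in the camera images.
- cone_mid (a point): Bigger roller cone, loose, 0.28-0.46 kg, upright on its small end. 60 mm tall: dark steel taper 44.4 mm across at the foot, 57.8 mm at the rim 21 mm up; above the rim a brass collar 36 mm across, 39 mm tall, with two full-height flats 28 mm apart to grip. Point: on the axis, half-way up (30 mm above the foot). z up, x along the flats, which face +y and -y. Half a turn makes no difference.
- cone_tick (a point): One of the two yellow ticks on top of the bigger cone's collar, the one on the cone's +x side: 14 mm from the cone's axis, 60 mm above the foot. Axes as the cone's middle point.
- cup_mouth (a point): Centre of the cup's mouth, level with the top face of the wheel (180 mm across, 55 mm thick, red tread, fixed flat, face 65-85 mm above the bench). z up, x along the yellow marks. Cup: oiled steel taper, 58 mm across at the mouth, 42 mm at 25 mm deep, matching the cone, does not lock. Home: cone's rim flush with the wheel's face, cone's middle about 8.5 mm above this point.
- shield_top (a point): Top centre of the orange grease shield, a 33 mm disc that slides stiffly down in the cup. It stops the lowered cone 4 to 8 mm short of home; about 6 N on it (the cone's weight included) moves it down, and it stays where pushed. When the cone is home in the taper the resistance rises sharply. z up.
- small_cone_mid (a point): Smaller roller cone, loose, all steel, same shape, not wanted: 52 mm tall, 30 mm across at the foot, 41.5 mm at the rim, collar 26 mm across. Point on its axis, half-way up (26 mm). To be left alone.
- tin: Blue grease tin with a steel lid, 72 mm across, 85 mm tall, origin at the centre of its underside. To be left alone.
- wrench: Steel wrench, 190 mm long, lying flat on the bench along its x axis, origin half-way along. To be left alone.
- nut: Round brass hub nut lying flat, 40 mm across, 16 mm thick, origin at the centre of its underside. To be left alone.
Things that resemble listed ones, but are neither listed nor needed, are in the scene too. Leave any orange look-alike of the part that bears cone_mid alone.

How it is judged:
By the outcome, as a careful person would: the job done as asked, in the order asked, and still so for the second after the job is handed in, with the robot touching nothing.
It also fails if it takes over 67 s, if anything falls off the work surface, if the arm or the gripper's body presses on something with over 40 N, if the wrist force passes 120 N, or if a joint passes its speed limit or range.

## Working session

There is one attempt and no reset: what is moved stays moved. The work goes in short steps, Python scripts to look and compute and a shell command to move; the robot and the scene stay as the last step left them, time stands still between calls to the robot, and variables do not carry over. Pictures are saved under pics/ and viewed, at most 10 in all, crops included, and the job is handed in when it is done.

```bash
ls; mkdir -p pics
python3 - <<'E'
from rig import r
import cv2,numpy as np,pickle
s=r.read_state();print(s)
d={}
for n in("scene","top","wrist"):
    c=r.capture(n);d[n]=c;print(n,{k:(np.round(v,4).tolist() if k!="img" else 0) for k,v in c.items() if k!='img'}, c.keys())
pickle.dump(d,open('c0.pkl','wb'))
cv2.imwrite('pics/top0.png',d['top']['img'][...,::-1]);cv2.imwrite('pics/scene0.png',d['scene']['img'][...,::-1])
E
```

```text
pics
{'t': 0.0, 'qpos': array([-1.15998614e+00,  2.41426612e-01,  3.72802776e-03,  1.33521684e+00,
        1.32018885e-05,  1.57082352e+00]), 'qd': array([ 9.62432517e-04,  5.49464272e-04, -8.04629670e-04, -1.33045436e-03,
       -3.94472780e-04, -6.68760220e-05]), 'joint_efforts': array([-2.40055961e-04, -3.72316968e+01,  2.52408350e+01,  1.68969721e-02,
       -1.60763102e-05,  6.98686016e-07]), 'eef_pos': array([ 0.19943186, -0.45782827,  0.2384076 ]), 'orientation': array([-3.07352655e+00, -6.40305519e-01,  6.58235255e-04]), 'ft_force': array([-0.30197655, -0.3812696 , -0.79211806]), 'moment': array([ 0.0038103 , -0.04130803, -0.01686109]), 'finger_force': 0.0, 'gripper_width': 0.08524479986241822}
scene {'vertical_fov': 50.7489, 'cx': 317.7422, 'cy': 235.192, 'cam_to_world': [[-0.0938, -0.5674, 0.8181, 1.3091], [0.9953, -0.0716, 0.0644, 0.0512], [0.0221, 0.8203, 0.5715, 0.6111], [0.0, 0.0, 0.0, 1.0]]} dict_keys(['img', 'vertical_fov', 'cx', 'cy', 'cam_to_world'])
top {'vertical_fov': 46.9822, 'cx': 307.6555, 'cy': 234.7679, 'cam_to_world': [[0.0121, 0.9925, -0.1214, 0.4094], [-0.9999, 0.0131, 0.0072, -0.0019], [0.0087, 0.1213, 0.9926, 1.1786], [0.0, 0.0, 0.0, 1.0]]} dict_keys(['img', 'vertical_fov', 'cx', 'cy', 'cam_to_world'])
wrist {'vertical_fov': 60.2343, 'cx': 316.6988, 'cy': 241.4715, 'cam_to_world': [[0.3991, 0.8851, 0.2393, 0.2599], [-0.9169, 0.3859, 0.102, -0.4323], [-0.002, -0.2601, 0.9656, 0.3723], [0.0, 0.0, 0.0, 1.0]]} dict_keys(['img', 'vertical_fov', 'cx', 'cy', 'cam_to_world'])
```

View pics/top0.png

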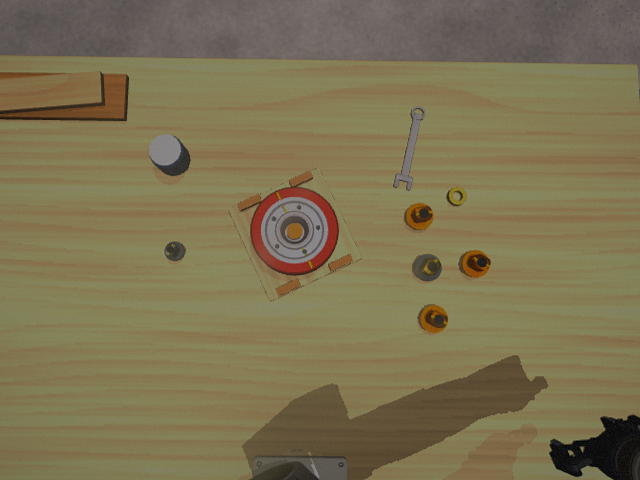

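View pics/scene0.png

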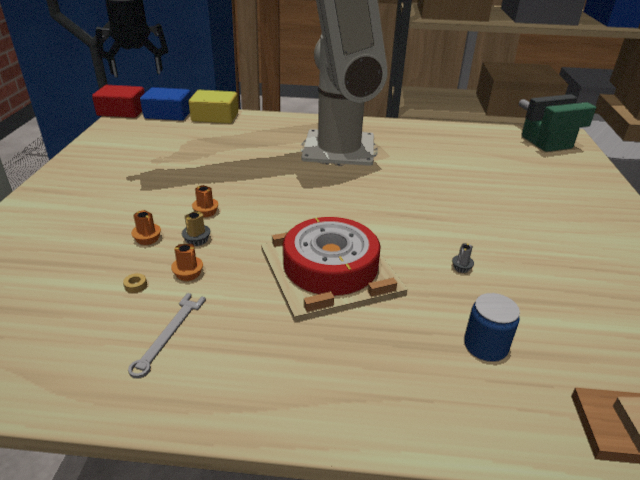

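```bash
cat > h.py <<'E'
import numpy as np,cv2,pickle
from rig import r
def ray(c,p):
    f=240/np.tan(np.radians(c['vertical_fov'])/2);M=np.array(c['cam_to_world'])
    d=M[:3,:3]@np.array([(p[0]-c['cx'])/f,-(p[1]-c['cy'])/f,-1]);return M[:3,3],d
def onz(c,p,z):
    o,d=ray(c,p);return o+d*(z-o[2])/d[2]
def tri(cp):
    A=0;b=0
    for c,p in cp:
        o,d=ray(c,p);d=d/np.linalg.norm(d);P=np.eye(3)-np.outer(d,d);A=A+P;b=b+P@o
    return np.linalg.solve(A,b)
def proj(c,X):
    f=240/np.tan(np.radians(c['vertical_fov'])/2);M=np.array(c['cam_to_world'])
    q=M[:3,:3].T@(np.array(X)-M[:3,3]);return np.array([c['cx']-f*q[0]/q[2],c['cy']+f*q[1]/q[2]])
E
python3 - <<'E'
from h import *
d=pickle.load(open('c0.pkl','rb'));t=d['top']['img'][...,::-1];s=d['scene']['img'][...,::-1]
a=cv2.resize(t[235:305,385:505],(800,467)[0:2] and (480,280),interpolation=cv2.INTER_CUBIC)
b=cv2.resize(s[180:280,120:220],(320,320)[:2],interpolation=cv2.INTER_CUBIC)
w=cv2.resize(t[180:285,240:350],(440,420)[:2],interpolation=cv2.INTER_CUBIC)
w2=cv2.resize(s[210:300,275:390],(360,282),interpolation=cv2.INTER_CUBIC)
o=np.zeros((600,800,3),np.uint8);o[:280,:480]=a;o[:320,480:]=b;o[320:,480:][:280,:]=w2[:280,:320];o[280:,:440]=w[:320]
cv2.imwrite('pics/crop.png',o)
for n in('top','scene'):
    c=d[n];h=cv2.cvtColor(c['img'],cv2.COLOR_RGB2HSV)
    for nm,lo,hi in(('red',(172,150,60),(179,255,255)),('orange',(5,180,90),(17,255,255)),('yel',(20,150,100),(32,255,255))):
        m=cv2.inRange(h,lo,hi)
        k,_,st,ce=cv2.connectedComponentsWithStats(m)
        print(n,nm,[(st[i,4],ce[i].round(1).tolist()) for i in range(1,k) if st[i,4]>=4][:20])
E
```

```text
top red []
top orange [(np.int32(49), [8.1, 75.1]), (np.int32(4), [25.0, 74.5]), (np.int32(6), [29.0, 74.3]), (np.int32(7), [35.0, 74.7]), (np.int32(4), [47.5, 74.0]), (np.int32(5), [53.6, 113.0]), (np.int32(9), [24.3, 113.4]), (np.int32(4), [38.0, 114.5]), (np.int32(4), [8.2, 114.5]), (np.int32(5), [13.4, 114.4]), (np.int32(7), [45.3, 115.6]), (np.int32(4), [298.8, 189.2]), (np.int32(4), [304.5, 190.8]), (np.int32(10), [279.9, 194.6]), (np.int32(5), [299.0, 194.2]), (np.int32(10), [311.3, 194.1]), (np.int32(147), [416.1, 218.3]), (np.int32(4), [429.5, 210.0]), (np.int32(6), [418.2, 216.2]), (np.int32(88), [293.4, 229.4])]
top yel [(np.int32(168), [457.2, 195.3]), (np.int32(10), [278.2, 195.3]), (np.int32(11), [284.5, 209.3]), (np.int32(7), [430.7, 211.6]), (np.int32(6), [417.0, 213.8]), (np.int32(11), [435.0, 260.3]), (np.int32(5), [475.2, 258.4]), (np.int32(17), [310.1, 263.9]), (np.int32(32), [426.4, 268.7]), (np.int32(7), [487.9, 265.3]), (np.int32(8), [432.2, 316.0]), (np.int32(7), [444.9, 322.3])]
scene red [(np.int32(15), [114.0, 84.9]), (np.int32(12), [132.5, 86.0]), (np.int3
[... 435 characters left out ...]
11.2, 109.6]), (np.int32(9), [101.2, 111.2]), (np.int32(8), [105.4, 112.6]), (np.int32(4), [115.5, 111.8])]
scene orange [(np.int32(227), [203.1, 198.9]), (np.int32(5), [214.0, 208.2]), (np.int32(9), [203.2, 211.2]), (np.int32(4), [209.5, 210.2]), (np.int32(282), [144.5, 226.3]), (np.int32(4), [136.2, 238.0]), (np.int32(9), [142.8, 239.0]), (np.int32(7), [191.3, 245.6]), (np.int32(361), [185.6, 260.5]), (np.int32(45), [187.9, 273.5])]
scene yel [(np.int32(726), [210.3, 110.4]), (np.int32(4), [198.8, 212.2]), (np.int32(4), [146.5, 216.0]), (np.int32(7), [187.9, 217.7]), (np.int32(6), [316.5, 219.2]), (np.int32(6), [176.5, 247.7]), (np.int32(4), [191.5, 248.0]), (np.int32(10), [347.5, 266.0])]
```

View pics/crop.png

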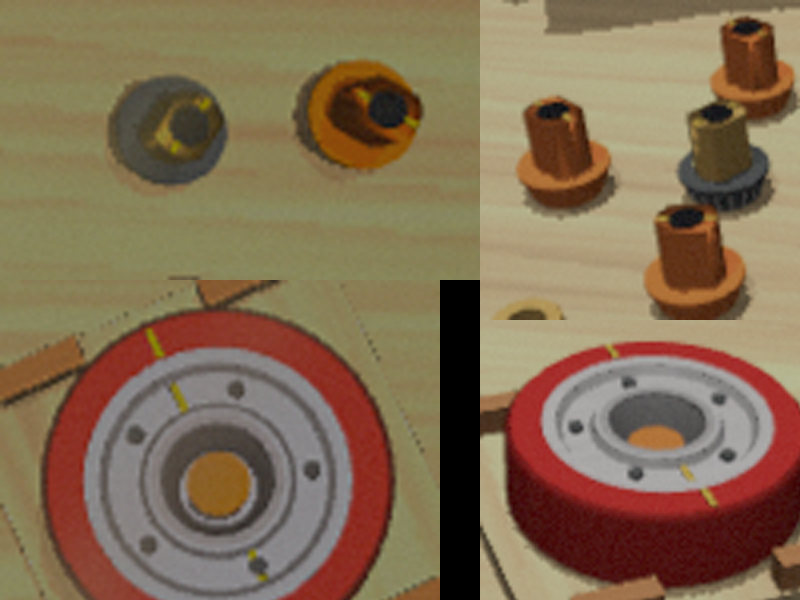

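Run:
```python
from h import *
d=pickle.load(open('c0.pkl','rb'));t=d['top'];s=d['scene']
a=tri([(t,(278.2,195.3)),(s,(347.5,266))]);b=tri([(t,(310.1,263.9)),(s,(316.5,219.2))])
print('marks',a,b,'mid',(a+b)/2,np.linalg.norm(a-b),np.degrees(np.arctan2(*(a-b)[1::-1])))
z=(a+b)[2]/2
p,q=onz(t,(278.2,195.3),z),onz(t,(310.1,263.9),z);print((p+q)/2)
p=onz(t,(436.5,260.5),.06);q=onz(t,(429,271.75),.06);print('cone ticks',p,q,(p+q)/2,np.linalg.norm(p-q),np.degrees(np.arctan2(*(p-q)[1::-1])))
print('rim',onz(t,(427,267.5),.021),'bore',onz(t,(432.5,266),.06))
print('scene bore',onz(s,(120+(715-480)/3.2,180+112/3.2),.06))
print('shield',onz(t,(240+218/4,180+(485-280)/4),.05))
for px in((419,215),(475,263),(433,319)): print('orange',onz(t,px,.03)[:2])
print('small',onz(t,(175,251),.03)[:2],'nut',onz(t,(457,195),.0)[:2],'tin',onz(t,(167,150),.085)[:2])
```

```text
marks [0.62467687 0.05039745 0.07331151] [ 0.48588771 -0.0162197   0.0737905 ] mid [0.55528229 0.01708888 0.073551  ] 0.1539496821323998 25.640455343958017
[0.55523509 0.01769938 0.073551  ]
cone ticks [ 0.49698257 -0.2726468   0.06      ] [ 0.47392472 -0.25703379  0.06      ] [ 0.48545365 -0.2648403   0.06      ] 0.02784655861260688 -34.102842923027104
rim [ 0.48504528 -0.26184985  0.021     ] bore [ 0.48568627 -0.26432538  0.06      ]
scene bore [ 0.48088222 -0.26462324  0.06      ]
shield [0.554404   0.01709521 0.05      ]
orange [ 0.59499215 -0.24449574]
orange [ 0.49512998 -0.36037621]
orange [ 0.37841064 -0.27071703]
small [0.51218932 0.26574448] nut [ 0.6449781  -0.33415659] tin [0.71265441 0.27759842]
```

```bash
python3 -m handwheel '[[[0.042,-0.008,0],[0,0,0],0.085],[[0.042,-0.008,0],[0,0,0],0.085],[[0.042,-0.008,0],[0,0,0],0.085],[[0.042,-0.008,0],[0,0,0],0.085],[[0.042,-0.008,0],[0,0,0],0.085],[[0.042,-0.008,0],[0,0,0],0.085],[[0.042,-0.008,0],[0,0,0],0.085],[[0.042,-0.008,0],[0,0,0],0.085],[[0,0,0],[0,0,8],0.085],[[0,0,0],[0,0,0],0.085]]'; python3 -c "
from rig import r;print(r.read_state()['qpos'])"
```

```text
t: 1.15
eef_pos: [0.4829, -0.2644, 0.2385]
orientation: [-3.111, -0.429, 0.002]
ft_force: [-0.3, 0.5, -0.1]
gripper_width: 0.0845
finger_force: 0.0
[-5.00774841e-01  3.42938426e-01  1.43115552e-01  1.37239702e+00
 -1.98121611e-04  2.36680514e+00]
```

```bash
python3 -m handwheel '[[[0,0,0],[0,0,-8.5],0.085],[[0,0,0],[0,0,-8.5],0.085],[[0,0,0],[0,0,-8.5],0.085],[[0,0,0],[0,0,-8.5],0.085],[[0,0,0],[0,0,-8.5],0.085],[[0,0,0],[0,0,-8.5],0.085],[[0,0,0],[0,0,-8.5],0.085],[[0,0,0],[0,0,-8.5],0.085]]' >/dev/null; python3 -m handwheel '[[[0,0,0],[0,0,-8.5],0.085],[[0,0,0],[0,0,-8.5],0.085],[[0,0,0],[0,0,-8.5],0.085],[[0,0,0],[0,0,-8.5],0.085],[[0,0,0],[0,0,-8.5],0.085],[[0,0,0],[0,0,-8.5],0.085],[[0,0,0],[0,0,-8.5],0.085],[[0,0,0],[0,0,-2.8],0.085],[[0,0,0],[0,0,0],0.085],[[0,0,0],[0,0,0],0.085]]'
python3 - <<'E'
from h import *
c=r.capture('wrist');pickle.dump(c,open('w1.pkl','wb'));cv2.imwrite('pics/w1.png',c['img'][...,::-1])
s=r.read_state();print(s['qpos'],proj(c,(.4853,-.2645,.06)),proj(c,(.4853,-.2645,.021)))
E
```

```text
t: 2.95
eef_pos: [0.4815, -0.266, 0.2393]
orientation: [-0.924, -3.002, -0.0]
ft_force: [0.4, -0.8, 0.9]
gripper_width: 0.0852
finger_force: 0.0
[-5.04465417e-01  3.41081472e-01  1.42403099e-01  1.37236985e+00
 -1.26531897e-05  9.25995891e-02] [321.50571809 220.77568858] [321.01311782 211.25990278]
```

View pics/w1.png

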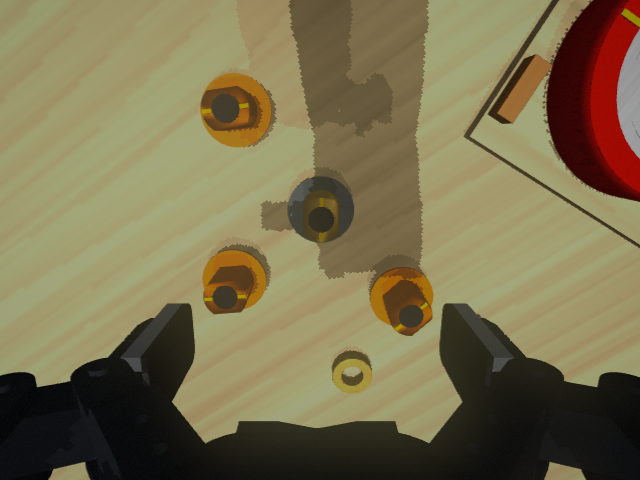

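Run:
```python
from h import *
c=pickle.load(open('w1.pkl','rb'));im=c['img'];h=cv2.cvtColor(im,cv2.COLOR_RGB2HSV)
m=cv2.inRange(h,(22,140,90),(34,255,255));m[:180]=0;m[260:]=0;m[:,:280]=0;m[:,360:]=0
k,_,st,ce=cv2.connectedComponentsWithStats(m)
for i in range(1,k):
  if st[i,4]>3:print(st[i],ce[i],onz(c,ce[i],.06))
m=cv2.inRange(h,(0,0,0),(179,110,75));m[:195]=0;m[240:]=0;m[:,:300]=0;m[:,345:]=0
k,_,st,ce=cv2.connectedComponentsWithStats(m)
for i in range(1,k):
  if st[i,4]>30:print('bore',st[i],ce[i],onz(c,ce[i],.06))
o=cv2.resize(im[170:250,280:360],(560,560),interpolation=cv2.INTER_NEAREST);cv2.imwrite('pics/w1c.png',o[...,::-1])
```

```text
[318 198   8   9  50] [321.08 201.96] [ 0.47295028 -0.25654486  0.06      ]
[319 233   5   9  43] [320.90697674 236.88372093] [ 0.4956881  -0.27208631  0.06      ]
bore [331 195  14  45 260] [340.91153846 214.83076923] [ 0.48983085 -0.24952217  0.06      ]
bore [300 200  11  40 127] [301.81102362 220.15748031] [ 0.47633463 -0.27681183  0.06      ]
bore [308 207  26  25 502] [320.79083665 219.19322709] [ 0.48395491 -0.26425724  0.06      ]
```

View pics/w1c.png

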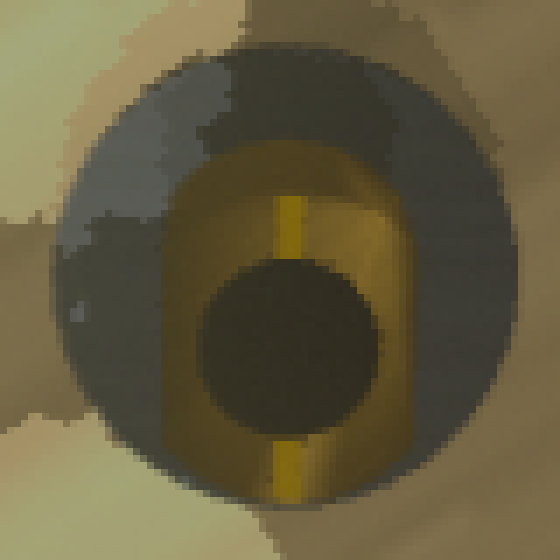

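```bash
python3 -m handwheel '[[[-0.0014,0.003,0.028],[0,0,0],0.085],[[0,0,0.028],[0,0,0],0.085],[[0,0,0.028],[0,0,0],0.085],[[0,0,0.028],[0,0,0],0.085],[[0,0,0.028],[0,0,0],0.085],[[0,0,0],[0,0,0],0.085],[[0,0,0],[0,0,0],0.085]]'
```

```text
t: 3.7
eef_pos: [0.4847, -0.2639, 0.0994]
orientation: [-0.923, -3.002, -0.0]
ft_force: [0.0, -0.5, 1.1]
gripper_width: 0.085
finger_force: 0.0
```

```bash
python3 -m handwheel '[[[0,0,0.022],[0,0,0],0.085],[[0,0,0.022],[0,0,0],0.085],[[0,0,0.014],[0,0,0],0.085],[[0,0,0.007],[0,0,0],0.085],[[0,0,0],[0,0,0],0.085],[[0,0,0],[0,0,0],0.045]]'; python3 -m handwheel '[[[0,0,0],[0,0,0],0.02],[[0,0,0],[0,0,0],0.015],[[0,0,0],[0,0,0],0.015],[[0,0,0],[0,0,0],0.015],[[0,0,0],[0,0,0],0.015],[[0,0,0],[0,0,0],0.015],[[0,0,0],[0,0,0],0.015]]'
```

```text
t: 4.3
eef_pos: [0.4861, -0.2645, 0.0358]
orientation: [0.922, 3.001, -0.001]
ft_force: [0.0, -0.4, 1.0]
gripper_width: 0.0731
finger_force: 0.0
t: 5.0
eef_pos: [0.4855, -0.2642, 0.0351]
orientation: [0.923, 3.002, -0.001]
ft_force: [-1.4, -0.7, 6.7]
gripper_width: 0.0271
finger_force: 60.2
```

```bash
python3 -m handwheel '[[[0,0,-0.01],[0,0,0],0.015],[[0,0,-0.03],[0,0,0],0.015],[[0,0,-0.03],[0,0,0],0.015],[[0,0,-0.03],[0,0,0],0.015],[[0,0,-0.03],[0,0,0],0.015],[[0,0,-0.03],[0,0,0],0.015],[[0,0,0],[0,0,0],0.015],[[0,0,0],[0,0,0],0.015],[[0,0,0],[0,0,0],0.015]]'
```

```text
t: 5.9
eef_pos: [0.4837, -0.2631, 0.1922]
orientation: [-0.922, -2.999, -0.001]
ft_force: [-0.8, 0.5, -2.9]
gripper_width: 0.0276
finger_force: 59.7
```

```bash
python3 -m handwheel '[[[0,0,-0.003],[0,0,-8.55],0.015],[[0,0,0],[0,0,-8.55],0.015],[[0,0,0],[0,0,-8.55],0.015],[[0,0,0],[0,0,-8.55],0.015],[[0,0,0],[0,0,-8.55],0.015],[[0,0,0],[0,0,-8.55],0.015],[[0,0,0],[0,0,-8.55],0.015]]'; python3 -m handwheel '[[[-0.0265,0.0317,0],[0,0,0],0.015],[[-0.0265,0.0317,0],[0,0,0],0.015],[[-0.0265,0.0317,0],[0,0,0],0.015],[[-0.0265,0.0317,0],[0,0,0],0.015],[[-0.0265,0.0317,0],[0,0,0],0.015],[[0,0,0],[0,0,0],0.015],[[0,0,0],[0,0,0],0.015]]'
python3 - <<'E'
from h import *
c=r.capture('wrist');pickle.dump(c,open('w2.pkl','wb'));cv2.imwrite('pics/w2.png',c['img'][...,::-1])
print(proj(c,(.555,.0174,.0735)))
E
```

```text
t: 6.6
eef_pos: [0.4837, -0.2631, 0.1948]
orientation: [0.707, -3.057, -0.005]
ft_force: [-0.8, -0.4, -3.6]
gripper_width: 0.0275
finger_force: 59.7
t: 7.3
eef_pos: [0.5347, -0.0624, 0.1953]
orientation: [0.701, -3.058, -0.001]
ft_force: [0.1, -0.4, -3.0]
gripper_width: 0.0276
finger_force: 60.3
[410.82493477 314.06664516]
```

View pics/w2.png

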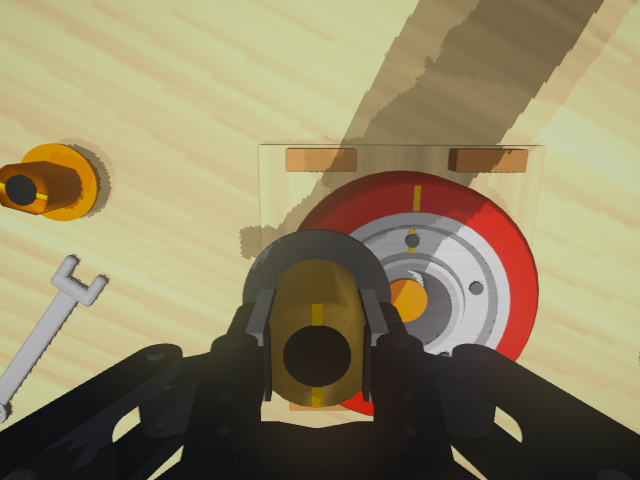

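Run:
```python
from h import *
from scipy.optimize import least_squares
c=pickle.load(open('w2.pkl','rb'));im=c['img'];h=cv2.cvtColor(im,cv2.COLOR_RGB2HSV)
m=cv2.inRange(h,(22,140,90),(34,255,255))
k,_,st,ce=cv2.connectedComponentsWithStats(m)
s=r.read_state();zt=s['eef_pos'][2]-.0351+.06
P=[]
for i in range(1,k):
  if st[i,4]>15 and ce[i][0]>250:
    z=.0735 if ce[i][0]>390 else zt
    print(st[i],ce[i].round(1),onz(c,ce[i],z).round(4))
red=cv2.inRange(h,(172,120,90),(179,255,255))|cv2.inRange(h,(0,150,90),(5,255,255))
cn,_=cv2.findContours(cv2.morphologyEx(red,cv2.MORPH_CLOSE,np.ones((7,7))),0,1);k=max(cn,key=cv2.contourArea)[:,0]
# outer edge points, right half and top
k=np.array([p for p in k if (p[0]>400 and p[1]<350)])
X=np.array([onz(c,p,.0735)[:2] for p in k])
f=least_squares(lambda v:np.hypot(*(X-v[:2]).T)-v[2],[.555,.017,.09],loss='soft_l1',f_scale=.001);print('circle',f.x,len(k),np.abs(f.fun).mean())
o=onz(c,(407,301),.055);print('shield~',o)
ya=(m>0);ys,xs=np.nonzero(ya)
sel=(xs>400)&(xs<425)&(ys<260);Q=np.array([onz(c,p,.0735)[:2] for p in zip(xs[sel],ys[sel])]);v=cv2.fitLine(Q.astype(np.float32),cv2.DIST_HUBER,0,.01,.01).ravel();print('mark dir',np.degrees(np.arctan2(v[1],v[0]))%180,v[2:])
sel=(xs>300)&(xs<335)&(ys>280);Q=np.array([onz(c,p,zt)[:2] for p in zip(xs[sel],ys[sel])]);v=cv2.fitLine(Q.astype(np.float32),cv2.DIST_HUBER,0,.01,.01).ravel();print('tick dir',np.degrees(np.arctan2(v[1],v[0]))%180,v[2:])
R=cv2.Rodrigues(s['orientation'])[0];print('tool',s['eef_pos'],np.degrees(np.arctan2(R[1,0],R[0,0]))%180,'tilt',R[:,2])
```

```text
[414 186   7  25 133] [416.5 197.9] [ 0.4848 -0.0177  0.0735]
[410 230   6   4  21] [412.1 231.4] [ 0.5048 -0.0097  0.0735]
[409 247   5   6  26] [410.9 249.9] [ 0.5158 -0.0044  0.0735]
[312 302  12  24 256] [317.1 314.1] [ 0.5215 -0.0692  0.2205]
[312 387  11  21 208] [316.7 396.6] [ 0.5459 -0.0575  0.2205]
circle [0.53368296 0.01863451 0.06723111] 436 0.008524352600903354
shield~ [0.55302512 0.01787172 0.055     ]
mark dir 23.230265 [ 0.49161807 -0.01486139]
tick dir 25.667196 [ 0.5379815  -0.06127444]
tool [ 0.53465788 -0.06338575  0.19560948] 25.73378994114131 tilt [-3.59072704e-03 -1.08483523e-04 -9.99993547e-01]
```

Run:
```python
from h import *
from scipy.optimize import least_squares
c=pickle.load(open('w2.pkl','rb'));im=c['img'];h=cv2.cvtColor(im,cv2.COLOR_RGB2HSV)
red=cv2.inRange(h,(170,150,60),(179,255,255))|cv2.inRange(h,(0,190,60),(3,255,255))
red=cv2.morphologyEx(red,cv2.MORPH_OPEN,np.ones((5,5)))
K=[]
for y in range(200,345,3):
    x=np.nonzero(red[y,480:560])[0]
    if len(x):K.append((480+x.max()+1,y))
for x in range(380,500,3):
    y=np.nonzero(red[150:260,x])[0]
    if len(y):K.append((x,150+y.min()))
def fit(K,c):
    X=np.array([onz(c,p,.0735)[:2] for p in K])
    f=least_squares(lambda v:np.hypot(*(X-v[:2]).T)-v[2],[.555,.017,.09],loss='soft_l1',f_scale=.0005);print('circle',f.x,len(K),np.abs(f.fun).mean())
    f=least_squares(lambda v:np.hypot(*(X-v[:2]).T)-.09,[.555,.017],loss='soft_l1',f_scale=.0005);print('circle r90',f.x,np.abs(f.fun).mean())
fit(K,c)
t=pickle.load(open('c0.pkl','rb'))['top'];h=cv2.cvtColor(t['img'],cv2.COLOR_RGB2HSV)
red=cv2.inRange(h,(170,130,60),(179,255,255))|cv2.inRange(h,(0,180,60),(4,255,255))
red=cv2.morphologyEx(red,cv2.MORPH_CLOSE,np.ones((5,5)));red[:180]=0;red[285:]=0;red[:,:240]=0;red[:,350:]=0
cn,_=cv2.findContours(red,0,1);k=max(cn,key=cv2.contourArea)[:,0];fit(k,t)
```

```text
circle [0.55109421 0.01677176 0.08245421] 59 0.0012398274849240224
circle r90 [0.55692694 0.01121572] 0.0014418748526809346
circle [0.55290601 0.01223562 0.07992749] 248 0.006721387312539016
circle r90 [0.56103752 0.03065408] 0.008235456292202936
```

```bash
python3 -m handwheel '[[[-0.0177,0.0213,0],[0,0,0],0.015],[[-0.0177,0.0213,0],[0,0,0],0.015],[[-0.0177,0.0213,0],[0,0,0],0.015],[[0,0,0.02],[0,0,0],0.015],[[0,0,0.02],[0,0,0],0.015],[[0,0,0.02],[0,0,0],0.015],[[0,0,0.01],[0,0,0],0.015],[[0,0,0],[0,0,0],0.015],[[0,0,0],[0,0,0],0.015]]'
python3 - <<'E'
from h import *
c=r.capture('wrist');pickle.dump(c,open('w3.pkl','wb'));t=r.capture('scene');pickle.dump(t,open('s3.pkl','wb'))
o=np.zeros((480,800,3),np.uint8);o[:,:480]=c['img'][:,80:560];o[:320,480:]=cv2.resize(t['img'][180:300,275:395],(320,320),interpolation=cv2.INTER_CUBIC)
cv2.imwrite('pics/w3.png',o[...,::-1]);s=r.read_state();print(s['eef_pos'],s['ft_force'])
E
```

```text
t: 8.25
eef_pos: [0.5561, 0.0162, 0.1276]
orientation: [-0.696, 3.063, -0.0]
ft_force: [-0.0, -0.0, -2.6]
gripper_width: 0.0276
finger_force: 60.4
[0.55679387 0.01659424 0.12850126] [ 0.00895199  0.27977243 -3.32400095]
```

View pics/w3.png

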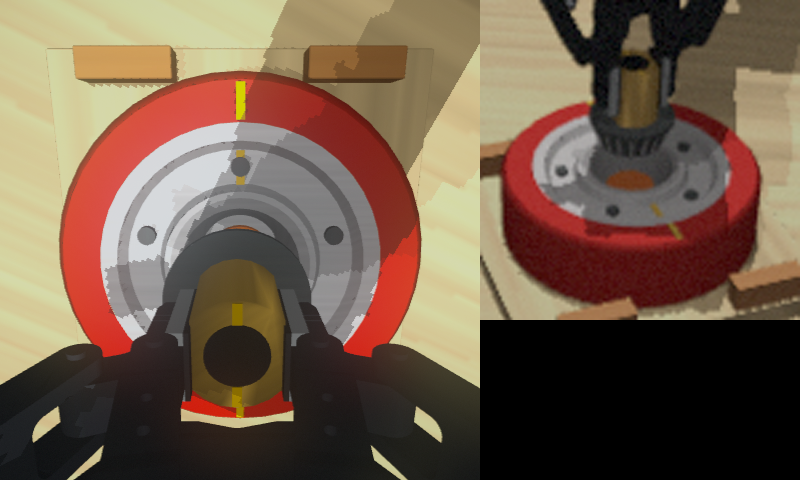

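Run:
```python
from h import *
c=pickle.load(open('w3.pkl','rb'));h=cv2.cvtColor(c['img'],cv2.COLOR_RGB2HSV)
m=cv2.inRange(h,(22,140,90),(34,255,255))
k,_,st,ce=cv2.connectedComponentsWithStats(m)
s=r.read_state();R=cv2.Rodrigues(s['orientation'])[0];p0=s['eef_pos']
R=R;T=lambda X:((X-p0)@R)*1000
for i in range(1,k):
  if st[i,4]>8 and 280<ce[i][0]<360:
    z=.0735 if ce[i][1]<250 else p0[2]-.0351+.06
    print(st[i],ce[i].round(1),T(onz(c,ce[i],z)).round(2))
red=cv2.inRange(h,(170,130,50),(179,255,255))|cv2.inRange(h,(0,190,50),(3,255,255))
for y in range(180,260,20):
    x=np.nonzero(red[y])[0];a,b=T(onz(c,(x.min(),y),.0735)),T(onz(c,(x.max()+1,y),.0735));print(y,x.min(),x.max(),((a+b)/2).round(2),(b-a)[1].round(1))
# white rim and mark columns
x=320;y=np.nonzero(red[:130,x-8])[0];print('top edge',y.min(),T(onz(c,(x,y.min()),.0735)).round(2))
print(s['eef_pos'],np.degrees(np.arctan2(R[1,0],R[0,0])))
```

```text
[316  81  10  39 354] [320.1  99.7] [79.27  1.12 54.84]
[317 150   7   7  45] [320. 153.] [56.8   1.11 54.88]
[317 176   7   8  51] [320.  179.8] [44.92  1.13 54.91]
[312 302  12  24 259] [317.1 313.9] [ 16.11  -0.35 -24.93]
[312 387  12  30 270] [317.3 399.9] [-12.07  -0.31 -24.87]
180 438 480 [44.79 64.21 54.85] 19.4
200 449 472 [35.67 65.7  54.86] 11.0
220 464 464 [26.32 68.17 54.88] 0.5
240 482 484 [16.71 77.97 54.89] 1.4Traceback (most recent call last):
  File "<stdin>", line 15, in <module>
    return umr_minimum(a, axis, None, out, keepdims, initial, where)
ValueError: zero-size array to reduction operation minimum which has no identity
```

```bash
python3 -m handwheel '[[[0.0003,0.0014,0.005],[0,0,0],0.015],[[0,0,0.01],[0,0,0],0.015],[[0,0,0.01],[0,0,0],0.015],[[0,0,0],[0,0,0],0.015],[[0,0,0],[0,0,0],0.015]]';python3 -m handwheel '[[[0,0,0.002],[0,0,0],0.015],[[0,0,0.002],[0,0,0],0.015],[[0,0,0],[0,0,0],0.015],[[0,0,0],[0,0,0],0.015]]';python3 -m handwheel '[[[0,0,0.001],[0,0,0],0.015],[[0,0,0.001],[0,0,0],0.015],[[0,0,0],[0,0,0],0.015],[[0,0,0],[0,0,0],0.015]]'
```

```text
t: 8.85
eef_pos: [0.5544, 0.0182, 0.1015]
orientation: [0.698, -3.061, -0.0]
ft_force: [0.1, -0.2, -2.6]
gripper_width: 0.0273
finger_force: 60.4
t: 9.25
eef_pos: [0.5551, 0.0182, 0.0984]
orientation: [-0.698, 3.063, -0.0]
ft_force: [0.1, -0.5, -2.8]
gripper_width: 0.0273
finger_force: 60.4
t: 9.65
eef_pos: [0.555, 0.0182, 0.0963]
orientation: [0.698, -3.063, -0.0]
ft_force: [0.0, -0.7, -3.0]
gripper_width: 0.0271
finger_force: 60.4
```

```bash
for i in 1; do python3 -m handwheel '[[[0,0,0.001],[0,0,0],0.015],[[0,0,0.001],[0,0,0],0.015],[[0,0,0],[0,0,0],0.015],[[0,0,0],[0,0,0],0.015]]';done;python3 -m handwheel '[[[0,0,0.001],[0,0,0],0.015],[[0,0,0],[0,0,0],0.015],[[0,0,0],[0,0,0],0.015]]';python3 -m handwheel '[[[0,0,0.001],[0,0,0],0.015],[[0,0,0],[0,0,0],0.015],[[0,0,0],[0,0,0],0.015]]'
```

```text
t: 10.05
eef_pos: [0.5549, 0.0181, 0.0942]
orientation: [0.698, -3.063, -0.0]
ft_force: [-0.4, 0.1, -3.0]
gripper_width: 0.0274
finger_force: 60.4
t: 10.35
eef_pos: [0.555, 0.0181, 0.0933]
orientation: [0.698, -3.063, -0.0]
ft_force: [-0.2, -0.7, -2.9]
gripper_width: 0.0271
finger_force: 60.4
t: 10.65
eef_pos: [0.5549, 0.0182, 0.0923]
orientation: [0.698, -3.063, -0.0]
ft_force: [0.1, -0.6, -2.8]
gripper_width: 0.0272
finger_force: 60.4
```

```bash
python3 -m handwheel '[[[0,0,0.001],[0,0,0],0.015],[[0,0,0],[0,0,0],0.015],[[0,0,0],[0,0,0],0.015]]';python3 -m handwheel '[[[0,0,0.001],[0,0,0],0.015],[[0,0,0],[0,0,0],0.015],[[0,0,0],[0,0,0],0.015]]';python3 -m handwheel '[[[0,0,0.001],[0,0,0],0.015],[[0,0,0],[0,0,0],0.015],[[0,0,0],[0,0,0],0.015]]'
```

```text
t: 10.95
eef_pos: [0.5549, 0.0181, 0.0912]
orientation: [0.698, -3.063, -0.0]
ft_force: [0.6, -0.3, -2.8]
gripper_width: 0.0271
finger_force: 60.4
t: 11.25
eef_pos: [0.5549, 0.0182, 0.0902]
orientation: [0.698, -3.063, -0.0]
ft_force: [0.6, -0.4, -2.8]
gripper_width: 0.0272
finger_force: 60.4
t: 11.55
eef_pos: [0.5549, 0.0182, 0.0893]
orientation: [0.698, -3.063, -0.0]
ft_force: [-0.2, 0.4, -2.8]
gripper_width: 0.0272
finger_force: 60.4
```

```bash
python3 -m handwheel '[[[0,0,0.001],[0,0,0],0.015],[[0,0,0],[0,0,0],0.015],[[0,0,0],[0,0,0],0.015]]';python3 -m handwheel '[[[0,0,0.001],[0,0,0],0.015],[[0,0,0],[0,0,0],0.015],[[0,0,0],[0,0,0],0.015]]';python3 -m handwheel '[[[0,0,0.001],[0,0,0],0.015],[[0,0,0],[0,0,0],0.015],[[0,0,0],[0,0,0],0.015]]'
```

```text
t: 11.85
eef_pos: [0.555, 0.0181, 0.0888]
orientation: [-0.698, 3.063, -0.0]
ft_force: [-2.5, -0.4, 1.9]
gripper_width: 0.027
finger_force: 61.0
t: 12.15
eef_pos: [0.5551, 0.0182, 0.0875]
orientation: [-0.698, 3.063, -0.0]
ft_force: [-1.7, 0.7, 2.4]
gripper_width: 0.0272
finger_force: 61.2
t: 12.45
eef_pos: [0.5551, 0.0182, 0.0863]
orientation: [-0.698, 3.063, -0.0]
ft_force: [-2.4, -0.3, 2.6]
gripper_width: 0.0273
finger_force: 61.2
```

```bash
python3 -m handwheel '[[[0,0,0.001],[0,0,0],0.015],[[0,0,0],[0,0,0],0.015],[[0,0,0],[0,0,0],0.015]]';python3 -m handwheel '[[[0,0,0.0007],[0,0,0],0.015],[[0,0,0],[0,0,0],0.015],[[0,0,0],[0,0,0],0.015]]';python3 -m handwheel '[[[0,0,0.0005],[0,0,0],0.015],[[0,0,0],[0,0,0],0.015],[[0,0,0],[0,0,0],0.015]]'
```

```text
t: 12.75
eef_pos: [0.5552, 0.018, 0.0854]
orientation: [-0.698, 3.063, -0.001]
ft_force: [-1.2, -0.8, 3.0]
gripper_width: 0.0277
finger_force: 61.4
t: 13.05
eef_pos: [0.5553, 0.0178, 0.0849]
orientation: [-0.698, 3.063, -0.001]
ft_force: [-1.9, -0.8, 5.6]
gripper_width: 0.0273
finger_force: 61.6
t: 13.35
eef_pos: [0.5553, 0.0177, 0.0845]
orientation: [-0.698, 3.063, -0.002]
ft_force: [-2.1, -2.1, 5.5]
gripper_width: 0.0269
finger_force: 61.7
```

```bash
python3 -m handwheel '[[[0.0006,-0.0003,0],[0,0,0],0.015],[[0,0,0],[0,0,0],0.015],[[0,0,0],[0,0,0],0.015]]';python3 -m handwheel '[[[0,0,0.0005],[0,0,0],0.015],[[0,0,0],[0,0,0],0.015],[[0,0,0],[0,0,0],0.015]]'
```

```text
t: 13.65
eef_pos: [0.5552, 0.0177, 0.0845]
orientation: [-0.698, 3.062, -0.0]
ft_force: [0.0, -0.9, 4.1]
gripper_width: 0.027
finger_force: 61.5
t: 13.95
eef_pos: [0.5552, 0.0176, 0.0842]
orientation: [-0.698, 3.062, -0.001]
ft_force: [0.1, -1.5, 6.9]
gripper_width: 0.0274
finger_force: 61.8
```

```bash
python3 -m handwheel '[[[0,0,0.0005],[0,0,0],0.015],[[0,0,0],[0,0,0],0.015],[[0,0,0],[0,0,0],0.015]]'
```

```text
t: 14.25
eef_pos: [0.5552, 0.0176, 0.0842]
orientation: [-0.698, 3.061, -0.001]
ft_force: [-2.2, -0.6, 9.7]
gripper_width: 0.0271
finger_force: 62.2
```

```bash
python3 -m handwheel '[[[0,0,0.0005],[0,0,0],0.015],[[0,0,0],[0,0,0],0.015],[[0,0,0],[0,0,0],0.015]]';python3 -m handwheel '[[[0,0,0.0005],[0,0,0],0.015],[[0,0,0],[0,0,0],0.015],[[0,0,0],[0,0,0],0.015]]'
```

```text
t: 14.55
eef_pos: [0.5552, 0.0176, 0.0842]
orientation: [-0.698, 3.061, -0.001]
ft_force: [-2.5, -0.9, 11.8]
gripper_width: 0.027
finger_force: 62.6
t: 14.85
eef_pos: [0.5552, 0.0176, 0.0841]
orientation: [-0.698, 3.061, -0.001]
ft_force: [-3.8, -1.1, 14.3]
gripper_width: 0.0271
finger_force: 62.9
```

```bash
python3 -m handwheel '[[[0.0006,0.0002,0],[0,0,0],0.015],[[0,0,0],[0,0,0],0.015],[[0,0,0],[0,0,0],0.015]]';python3 -m handwheel '[[[0,0,0.0005],[0,0,0],0.015],[[0,0,0],[0,0,0],0.015],[[0,0,0],[0,0,0],0.015],[[0,0,0],[0,0,0],0.015]]'
python3 - <<'E'
from h import *
for i in range(3):
    t=r.capture('scene');print(r.read_state()['ft_force'].round(1),r.read_state()['eef_pos'].round(4),r.read_state()['moment'].round(2))
cv2.imwrite('pics/s4.png',cv2.resize(t['img'][190:300,270:400],(780,660)[:2] and (709,600),interpolation=cv2.INTER_CUBIC)[...,::-1])
E
```

```text
t: 15.15
eef_pos: [0.5552, 0.0176, 0.0841]
orientation: [-0.698, 3.06, -0.001]
ft_force: [-2.1, -1.8, 12.5]
gripper_width: 0.0273
finger_force: 62.6
t: 15.55
eef_pos: [0.5552, 0.0176, 0.0841]
orientation: [-0.697, 3.059, -0.001]
ft_force: [-3.0, -1.0, 15.1]
gripper_width: 0.0273
finger_force: 63.1
[-3.4 -1.3 16. ] [0.5552 0.0176 0.0841] [-0.1   0.95 -0.01]
[-4.  -1.  15.6] [0.5552 0.0176 0.0841] [-0.09  0.93  0.01]
[-2.9 -0.8 15. ] [0.5552 0.0176 0.0841] [-0.11  0.91  0.02]
```

View pics/s4.png

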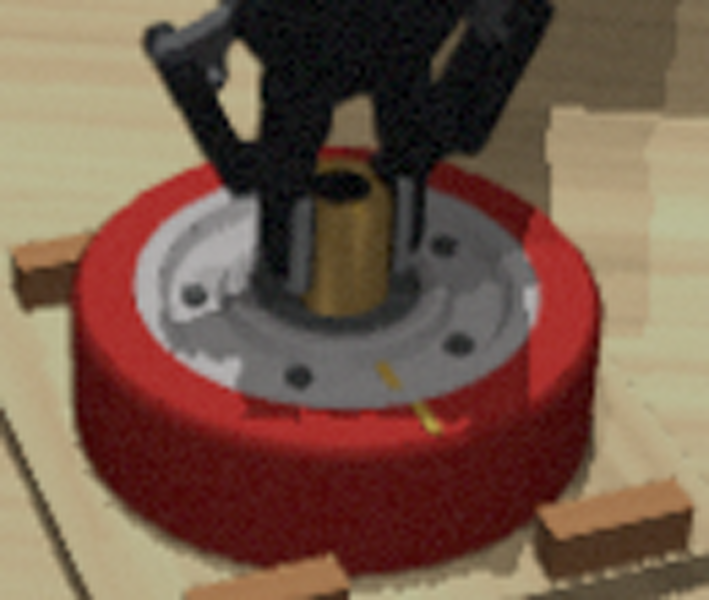

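```bash
python3 -m handwheel '[[[0,0,0.0006],[0,0,0],0.015],[[0,0,0],[0,0,0],0.015],[[0,0,0],[0,0,0],0.015],[[0,0,0],[0,0,0],0.015],[[0,0,0],[0,0,0],0.015],[[0,0,0],[0,0,0],0.015]]';python3 -m handwheel '[[[0,0,-0.0012],[0,0,0],0.015],[[0,0,0],[0,0,0],0.015],[[0,0,0],[0,0,-4],0.015],[[0,0,0],[0,0,-4],0.015],[[0,0,0],[0,0,0],0.015]]'
```

```text
t: 16.3
eef_pos: [0.5552, 0.0176, 0.0841]
orientation: [-0.697, 3.059, -0.001]
ft_force: [-4.3, -1.2, 19.4]
gripper_width: 0.0271
finger_force: 63.6
t: 16.8
eef_pos: [0.5551, 0.0177, 0.0841]
orientation: [-0.912, 3.003, -0.001]
ft_force: [-1.4, -0.3, 12.9]
gripper_width: 0.0274
finger_force: 62.4
```

```bash
python3 -m handwheel '[[[0,0,0],[0,0,-4.5],0.015],[[0,0,0],[0,0,-4.5],0.015],[[0,0,0],[0,0,-4.5],0.015],[[0,0,0],[0,0,-4.5],0.015],[[0,0,0],[0,0,0],0.015],[[0,0,0],[0,0,0],0.015],[[0,0,0],[0,0,0],0.015]]'
cat > y.py <<'E'
from h import *
s=r.read_state();R=cv2.Rodrigues(s['orientation'])[0];print('yaw',np.degrees(np.arctan2(R[1,0],R[0,0]))%180,'q6',s['qpos'][5],s['ft_force'].round(1),s['moment'].round(2))
E
python3 y.py
```

```text
t: 17.5
eef_pos: [0.5549, 0.018, 0.0841]
orientation: [-1.37, 2.824, -0.001]
ft_force: [-3.5, -0.0, 12.3]
gripper_width: 0.0272
finger_force: 62.5
yaw 51.750368441665216 q6 -0.8711506238815523 [-3.5 -0.  12.3] [0.04 0.75 0.23]
```

```bash
cat > tk.py <<'E'
from h import *
c=r.capture('wrist');h=cv2.cvtColor(c['img'],cv2.COLOR_RGB2HSV);m=cv2.inRange(h,(22,130,70),(34,255,255))
k,_,st,ce=cv2.connectedComponentsWithStats(m);p0=r.read_state()['eef_pos']
a=[];b=[]
for i in range(1,k):
  if st[i,4]>20:
    if 295<ce[i][0]<340 and ce[i][1]>290:a.append(onz(c,ce[i],p0[2]+.025))
    else: b.append(onz(c,ce[i],.069));print(st[i],ce[i].round(0),b[-1].round(4))
print('ticks',np.round(a,4))
f=lambda v:np.degrees(np.arctan2(v[1],v[0]))%180
if len(a)==2:print('tick angle',f(a[1]-a[0]))
E
python3 tk.py; python3 -m handwheel '[[[0,0,0],[0,0,4.5],0.015],[[0,0,0],[0,0,4.5],0.015],[[0,0,0],[0,0,4.5],0.015],[[0,0,0],[0,0,4.5],0.015],[[0,0,0],[0,0,4.5],0.015],[[0,0,0],[0,0,4.5],0.015],[[0,0,0],[0,0,0],0.015],[[0,0,0],[0,0,0],0.015]]';python3 y.py
```

```text
[400  92  33  48 571] [416. 115.] [ 0.4845 -0.0167  0.069 ]
[375 170  13  12  86] [381. 175.] [ 0.5059 -0.0075  0.069 ]
[359 199  14  13  98] [365. 205.] [ 0.5169 -0.0023  0.069 ]
[261 401   6   7  30] [264. 404.] [0.6    0.0387 0.069 ]
ticks [[0.5457 0.0059 0.1091]
 [0.5626 0.0272 0.1091]]
tick angle 51.542168945109964
t: 18.35
eef_pos: [0.5552, 0.0176, 0.0841]
orientation: [-0.67, 3.066, -0.001]
ft_force: [-2.5, -0.7, 11.9]
gripper_width: 0.027
finger_force: 62.5
yaw 24.641976702534492 q6 -0.39842606013210613 [-2.5 -0.7 11.9] [-0.12  0.6  -0.25]
```

```bash
python3 -m handwheel '[[[0,0,0],[0,0,4.3],0.015],[[0,0,0],[0,0,4.3],0.015],[[0,0,0],[0,0,4.3],0.015],[[0,0,0],[0,0,4.3],0.015],[[0,0,0],[0,0,4.3],0.015],[[0,0,0],[0,0,4.3],0.015],[[0,0,0],[0,0,0],0.015],[[0,0,0],[0,0,0],0.015],[[0,0,0],[0,0,0],0.015]]';python3 y.py;python3 tk.py
```

```text
t: 19.25
eef_pos: [0.5554, 0.0171, 0.0841]
orientation: [0.032, 3.138, -0.001]
ft_force: [-1.6, -2.5, 12.1]
gripper_width: 0.0273
finger_force: 62.4
yaw 178.82951512437137 q6 0.05172570209722726 [-1.6 -2.5 12.1] [-0.31  0.48 -0.26]
[198  93  33  48 573] [214. 116.] [ 0.4847 -0.0171  0.069 ]
[245 171  11  12  80] [250. 176.] [ 0.5052 -0.006   0.069 ]
[261 199  13  14  89] [267. 206.] [ 0.5162 -0.0007  0.069 ]
ticks [[0.5404 0.0172 0.1091]
 [0.5677 0.0166 0.1091]]
tick angle 178.76762912526343
```

```bash
python3 -m handwheel '[[[0,0,0],[0,0,-4.5],0.015],[[0,0,0],[0,0,-4.5],0.015],[[0,0,0],[0,0,-4.5],0.015],[[0,0,0],[0,0,-4.5],0.015],[[0,0,0],[0,0,-4.5],0.015],[[0,0,0],[0,0,-4.5],0.015],[[0,0,0],[0,0,0],0.015],[[0,0,0],[0,0,0],0.015]]';python3 y.py;python3 tk.py
```

```text
t: 20.1
eef_pos: [0.5552, 0.0176, 0.0841]
orientation: [-0.704, 3.058, -0.001]
ft_force: [-2.7, -0.6, 10.8]
gripper_width: 0.0273
finger_force: 62.4
yaw 25.937788499967354 q6 -0.4209445617018595 [-2.7 -0.6 10.8] [-0.13  0.58  0.25]
[312  66  13  51 610] [318.  90.] [ 0.4846 -0.0169  0.069 ]
[313 156  10   9  81] [317. 160.] [ 0.5054 -0.0069  0.069 ]
[312 189  11  11  88] [317. 195.] [ 0.5166 -0.0016  0.069 ]
ticks [[0.5419 0.0107 0.1091]
 [0.5677 0.0232 0.1091]]
tick angle 25.91130801834161
```

```bash
python3 -m handwheel '[[[0,0,0],[0,0,0],0.045],[[0,0,0],[0,0,0],0.06],[[0,0,0],[0,0,0],0.06],[[0,0,0],[0,0,0],0.06],[[0,0,0],[0,0,0],0.06]]';python3 tk.py;python3 -m handwheel '[[[0,0,-0.01],[0,0,0],0.06],[[0,0,-0.03],[0,0,0],0.06],[[0,0,-0.04],[0,0,0],0.06],[[0,0,-0.04],[0,0,0],0.06],[[0,0,0],[0,0,0],0.06],[[0,0,0],[0,0,0],0.06],[[0,0,0],[0,0,0],0.06]]'
python3 - <<'E'
from h import *
c=r.capture('wrist');pickle.dump(c,open('w5.pkl','wb'));t=r.capture('scene')
o=np.zeros((480,800,3),np.uint8);o[:,:480]=c['img'][:,80:560];o[:320,480:]=cv2.resize(t['img'][190:300,280:390],(320,320),interpolation=cv2.INTER_CUBIC)
cv2.imwrite('pics/w5.png',o[...,::-1])
h=cv2.cvtColor(c['img'],cv2.COLOR_RGB2HSV);m=cv2.inRange(h,(22,130,70),(34,255,255))
k,_,st,ce=cv2.connectedComponentsWithStats(m)
for i in range(1,k):
  if st[i,4]>10:print(st[i],ce[i].round(1),onz(c,ce[i],.069).round(4),onz(c,ce[i],.108).round(4))
E
```

```text
t: 20.65
eef_pos: [0.5537, 0.0176, 0.0818]
orientation: [0.704, -3.061, -0.0]
ft_force: [-0.1, -0.1, 0.1]
gripper_width: 0.0602
finger_force: 0.0
[310  70  13  51 597] [315.  94.] [ 0.4846 -0.0169  0.069 ]
[311 160  10   9  79] [315. 164.] [ 0.5054 -0.0068  0.069 ]
[311 194  10  11  92] [315. 199.] [ 0.5163 -0.0015  0.069 ]
ticks [[0.5429 0.0112 0.1068]
 [0.5691 0.0239 0.1068]]
tick angle 25.765250551636562
t: 21.4
eef_pos: [0.5532, 0.0175, 0.2015]
orientation: [0.703, -3.06, -0.0]
ft_force: [-0.0, 0.3, -0.5]
gripper_width: 0.0602
finger_force: 0.0
[313  99   7  27 168] [315.6 112. ] [ 0.4847 -0.0168  0.069 ] [ 0.4862 -0.016   0.108 ]
[313 149   6   4  23] [315.4 150.4] [ 0.5056 -0.0069  0.069 ] [ 0.504  -0.0076  0.108 ]
[313 222   5  12  59] [315.  227.5] [0.5505 0.0146 0.069 ] [0.5423 0.0108 0.108 ]
[313 268   6  12  68] [315.4 273.5] [0.5793 0.0288 0.069 ] [0.5669 0.0229 0.108 ]
[313 288   5  21 105] [315. 298.] [0.5955 0.0363 0.069 ] [0.5807 0.0293 0.108 ]
[628 328   8   7  33] [631.5 331.2] [0.5205 0.249  0.069 ] [0.5167 0.2109 0.108 ]
[313 330   5  20  99] [315.  339.6] [0.6241 0.0502 0.069 ] [0.6052 0.0412 0.108 ]
```

View pics/w5.png

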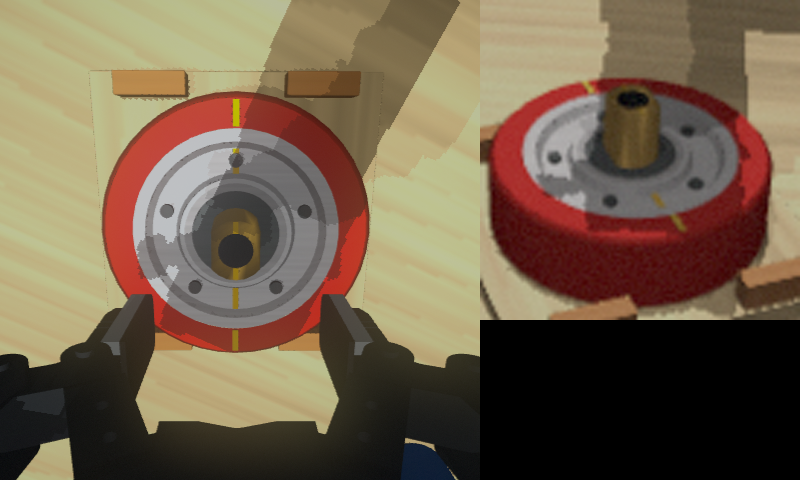

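```bash
python3 -c "
from rig import r;print(r.sign_off())"
```

```text
the job is handed in; nothing more can be done
None
```

The bigger cone is home in the cup with its flats within about 0.3° of the marks; it was bedded with about 19 N by the wrist reading (about 22 N with the cone's weight), rocked about 26° anticlockwise then 27° clockwise, and released. I handed the job in at about 21.5 s; no verdict was returned.

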